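# Weigh two sample pots and seat the heavier in the stage

### The arm

A 6-joint arm with a two-finger parallel gripper is mounted at the origin on the work surface. World frame = base frame: x ahead of the robot, y to its left, z up, the work surface at z = 0. Lengths are in m, angles in degrees, forces in N, time in s.
With the tool pointing down it reaches from about 0.25 to 0.725 m from the base axis. Payload 9.7 kg.
Tool frame: the origin (TCP) lies at the very end of the fingers, on their centre line; the grasp point (between the pads) lies 19 mm behind it; z points along the fingers, y is the line along which they close (so a half turn about z gives the same grasp; the last joint's range is limited). The gripper opens to 85 mm and grips with 20 to 120 N. Pads are 22 mm wide; open, the fingers measure 114 mm over their backs; the gripper's body (76 mm by 85 mm) begins 54 mm behind the grasp point. The pads swing forward as they close: fully open they stand 13 mm farther back than shut.
Start: joints at [72.193, 4.979, 10.078, 95.1, 0, 90], TCP at [0.168, 0.524, 0.231] pointing down, gripper open.
Joint ranges: [-179.16, 179.16], [-48.56, 103.87], [-65.8, 70.77], [-126.05, 130.52], [-82.76, 87.17], [-180, 180]. Speed limits (degrees/s): [127.2, 127.2, 147.25, 180, 180, 180].

### API

Orientations are given as a 3x3 rotation matrix whose columns are the frame's x, y, z axes.
In Python, from rig import r, cams gives the robot as it stands.
- The arm moves only by the shell command python3 -m creep 'ROWS' [FORCE]. ROWS is text: rows parted by semicolons, each of 5 numbers parted by spaces: the opening in per cent of the stroke, from 0 (shut) to 100 (fully open), then the shift along the tool's x, y, z in m, then the turn about the tool's z in rad. A call has 1 to 20 rows; each row shifts and turns the commanded pose from where the row before left it, along the tool's axes as they then stand; what a row does not reach is not made up. A row lasts 1/10 s, in which the tool goes at most 50 mm and 8.59 degrees, less where a joint would pass 70% of its speed; a pose out of reach is approached as far as the arm can. A call is refused whole if a number of a shift passes 0.05 or a number of a turn 0.15, either way. A call with a gripper value outside its range is refused whole. The fingers move at their own pace and stop on an object; FORCE is the grip in N (left out, the last holds). Time passes only in rows, so rows that do not move let the fingers close. It gives the time, the measured TCP pose, the force, the opening and the grip force at its end, in the units of the state.
- r.state(): the state, without advancing time (a new reading comes with each control period).
- cams.capture(name): name is "scene" or "top"; returns the picture (384x512x3 uint8, red, green, blue); there is no depth.
- cams.calibration(name): a dict with "K" (3x3 intrinsics, pixels), "k1" (the pictures are not rectified: a ray, as slopes to the right and down, at radius r is drawn at 1 + k1 r^2 times it, then the intrinsics apply), "xyz" and "orientation" of the camera in the world. Camera axes: x right, y up, looking along -z (the intrinsics and any distortion apply to the point x, -y, -z); pixel columns grow to the right and rows downward; lengths in m; the calibration is good to about 2 mm. A picture is of the moment at which its call begins. calibration takes no time and is no camera call.
- r.hand_in(): hands the job in; it is judged then, once.
The state is a dict: "clock": time; "joints": joint angles; "qd": joint speeds; "effort": joint torques, N m; "position": TCP position; "eef_rot": TCP orientation; "contact_force": force on the tool from outside, world axes, zero at the start; "torque": the same for the moment, N m; "grip_width": finger opening in m; "grip_force": force on a finger pad.
Only numpy, scipy, OpenCV 4.12 (cv2) and the standard library are available. Lean on these libraries where they do the work, as an engineer would, in place of code of your own. Each camera call takes 0.05 s, during which the arm holds its last target. There are 200 camera calls.

### The job

Set the two steel sample pots down gently on opposite pans of the balance, let go and let it settle to see which is heavier. Then take the heavier pot and press it fully home in the socket of the sample stage, upright, without forcing the stage (feel for the socket, its shoe stands a little off to one side), leaving the lighter pot standing on its pan. Let go of everything and do not disturb the other things on the bench.

Things in the scene. Friction and masses are not known exactly. Their poses are not given: they have to be found in the camera images.
- pot_a: steel sample pot, standing; looks just like the other, but their weights differ (2.4 to 3.9 N; the balance shows which is heavier). Origin at the centre of its underside, z up. Round: body 40 mm diameter from 0 to 40 mm height (tapered to 35 mm over the lowest 5 mm), then a tapering shoulder to 44 mm and a plain cap 29 mm in diameter from 44 to 80 mm height, to be gripped there from above
- pot_b: steel sample pot, standing; looks just like the other, but their weights differ (2.4 to 3.9 N; the balance shows which is heavier). Origin at the centre of its underside, z up. Round: body 40 mm diameter from 0 to 40 mm height (tapered to 35 mm over the lowest 5 mm), then a tapering shoulder to 44 mm and a plain cap 29 mm in diameter from 44 to 80 mm height, to be gripped there from above
- balance: equal-arm balance, grey base 130 x 260 mm, 39 mm tall; origin at the centre of its underside, y along the beam towards pan_l, z up. Two upright cheeks (46 x 30 mm over both, 87 mm tall) carry the beam in the middle. It is delicate: never put more than 20 N on it
- pan_l_top (a point): centre of the top face of the balance's pan at its +y end: flat steel disc 96 mm in diameter, 4 mm thick, no rim, 110 mm from the balance's origin. Top 100 mm above the table when level; it moves straight up and down and stays level. With one pot alone its pan sinks 11 mm to its stop, the other rises 11 mm; pans yield to light pressure
- pan_r_top (a point): the same for the like pan at the balance's -y end
- beam (a joint): tilt of the beam, rad, -0.1 to 0.1; 0 is level (empty), positive when pan_l is low, negative when pan_r is low. It springs back to level; with both pots on it settles within a second at 0.03 to 0.1, the heavier pot's pan low
- stage: sample stage: aluminium base 110 (x) by 140 (y) mm, origin at the centre of its underside, z up; fixed to the table. Between two rails along its y slides a grey plastic shoe, 82 (x) by 80 (y) mm, with a round socket in its middle. Never load the stage or shoe with more than 30 N
- stage_mid (a point): point of the stage (not of the shoe) midway along the rails, at the height of the shoe's top face, 52 mm above the table; axes as the stage. The socket's centre is at x = 0 here but anywhere within 18 mm either way along y: where the shoe was left is not reported, find the socket by feel or sight. The shoe is held by 8 N of friction and ends at 19 mm
- stage_floor (a point): point of the stage at the height of the socket's floor, 30 mm above the table. Socket: 42 mm in diameter, 22 mm deep, mouth chamfered 1 mm. The shoe yields downward on springs, 4 N/mm, up to 6 mm. In it a pad 24 mm wide stands with its top 12 mm below the mouth; held by 7 N of friction, it sinks under a firm push and stays down. A pot is fully home when it stands on the floor
- wash_bottle: bystander, leave where it is: white squeeze bottle, 64 mm wide, 200 mm tall with its red cap and bent spout; origin at the centre of its underside
- beaker: bystander, leave where it is: glass beaker, 90 mm wide, 110 mm tall; origin at the centre of its underside
- petri_dish: bystander, leave where it is: closed clear petri dish, 92 mm wide, 15 mm tall; origin at the centre of its underside
- spatula: bystander, leave where it is: steel laboratory spatula lying flat, 170 mm long along its x
- reagent: bystander, leave where it is: amber bottle with cap, 64 mm wide, 130 mm tall; origin at the centre of its underside
- calibration_weight: bystander, leave where it is: small brass knobbed weight, 26 mm wide, 40 mm tall; origin at the centre of its underside
- weighing_dish: bystander, leave where it is: small white bowl, 60 mm wide, 18 mm tall; origin at the centre of its underside
There are look-alikes about, which are no part of the job. Leave any green or red look-alike of the pot_a alone.

How it is judged:
By the outcome, as a careful person would: the job done as asked, in the order asked, and still so for the second after the job is handed in, with the robot touching nothing.
It also fails if it takes over 72 s, if anything falls off the work surface, if the arm or the gripper's body presses on something with over 40 N, if the wrist force passes 120 N, or if a joint passes its speed limit or range.

## Working session

There is one attempt and no reset: what is moved stays moved. The work goes in short steps, Python scripts to look and compute and a shell command to move; the robot and the scene stay as the last step left them, time stands still between calls to the robot, and variables do not carry over. Pictures are saved under pics/ and viewed, at most 10 in all, crops included, and the job is handed in when it is done.

```bash
ls; mkdir -p pics; cat > h.py <<'E'
import numpy as np,cv2
from rig import r,cams
def snap(n,f,crop=None,s=1.5):
    im=cams.capture(n); np.save('pics/'+f+'.npy',im)
    o=im if crop is None else im[crop[1]:crop[3],crop[0]:crop[2]]
    cv2.imwrite('pics/'+f+'.png',cv2.resize(o[:,:,::-1],None,fx=s,fy=s,interpolation=cv2.INTER_CUBIC)); return im
def ray(n,u,v):
    c=cams.calibration(n);K=np.array(c['K']);k=c['k1']
    d=np.array([(u-K[0,2])/K[0,0],(v-K[1,2])/K[1,1]]);p=d.copy()
    for _ in range(30): p=d/(1+k*(p@p))
    return np.array(c['xyz']),np.array(c['orientation'])@np.array([p[0],-p[1],-1])
def onz(n,u,v,z):
    o,d=ray(n,u,v); return o+d*(z-o[2])/d[2]
def proj(n,P):
    c=cams.calibration(n);K=np.array(c['K']);q=np.array(c['orientation']).T@(np.array(P)-c['xyz'])
    p=np.array([q[0],-q[1]])/-q[2];p=p*(1+c['k1']*(p@p));return K[0,0]*p[0]+K[0,2],K[1,1]*p[1]+K[1,2]
E
python3 - <<'E'
from h import *
for n in('top','scene'):
    snap(n,n+'0'); c=cams.calibration(n);print(n,c)
print(r.state())
E
```

```text
pics
top {'K': array([[491.82758772,   0.        , 262.09312231],
       [  0.        , 491.82758772, 197.15926326],
       [  0.        ,   0.        ,   1.        ]]), 'k1': -0.14111335556368151, 'xyz': array([ 0.33005367, -0.04612584,  1.63580411]), 'orientation': array([[-0.02265683,  0.99481937, -0.09910138],
       [-0.9996668 , -0.02131727,  0.01455519],
       [ 0.01236721,  0.09939814,  0.99497089]])}
scene {'K': array([[431.67837577,   0.        , 254.02681889],
       [  0.        , 431.67837577, 188.97638672],
       [  0.        ,   0.        ,   1.        ]]), 'k1': -0.0674355104879212, 'xyz': array([ 1.38384095, -0.13467887,  0.9024943 ]), 'orientation': array([[ 0.05549447, -0.66881236,  0.74135713],
       [ 0.9984577 ,  0.03597839, -0.04228204],
       [ 0.00160591,  0.74256016,  0.66977745]])}
{'clock': 0.1, 'joints': array([ 7.21915073e+01,  5.01105927e+00,  1.00389768e+01,  9.50999002e+01,
       -1.98799491e-03,  8.99995613e+01]), 'qd': array([ 0.02126804, -0.03250047,  0.1116217 ,  0.0636315 ,  0.02439548,
        0.0179618 ]), 'effort': array([ 2.69493330e-04, -5.21560585e+01,  4.65653694e+01,  1.59085274e-02,
        8.38785724e-06, -1.47667180e-05]), 'position': array([0.16815689, 0.52344845, 0.23062397]), 'eef_rot': array([[-9.52086425e-01,  3.05828900e-01, -3.51198142e-04],
       [ 3.05829100e-01,  9.52085661e-01, -1.20674706e-03],
       [-3.46874096e-05, -1.25633410e-03, -9.99999210e-01]]), 'contact_force': array([ 0.11139852, -0.182527  ,  0.35118301]), 'torque': array([ 0.0115701 , -0.00193509, -0.03748114]), 'grip_force': 0.0, 'grip_width': 0.08544058496976611}
```

View pics/top0.png

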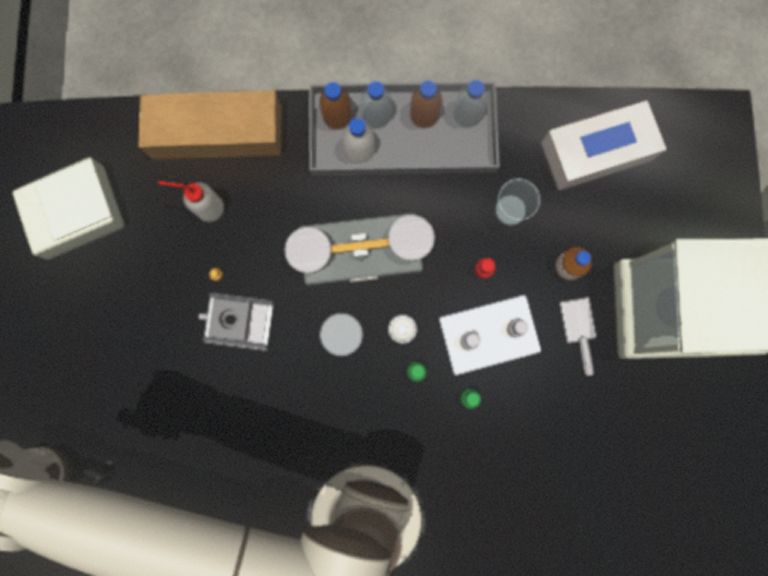

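View pics/scene0.png

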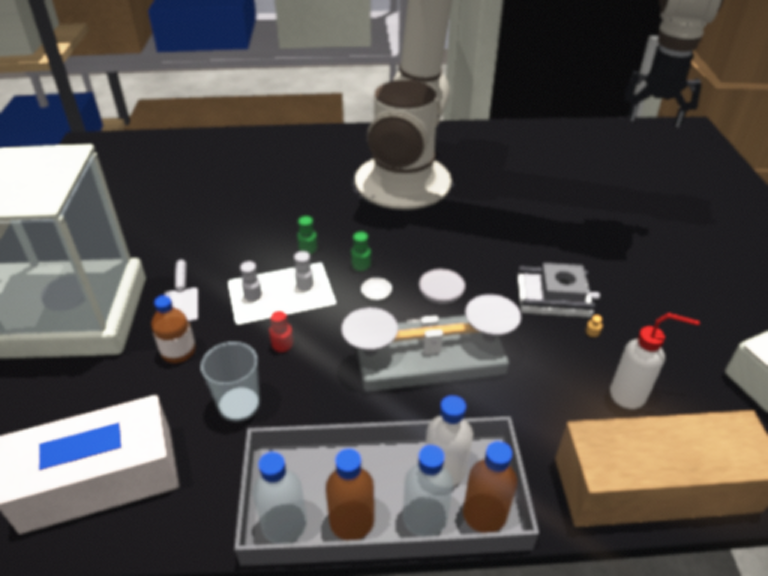

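The top view shows the pots on the white card near (470,340) and (517,327), the pans at (308,249) and (410,237), and the stage at (238,320) with its socket at (230,319), all in 1.5x pixels. In the scene view the pot caps are at (249,268) and (302,258). I'll enlarge both for exact pixels.

```bash
python3 - <<'E'
from h import *
a=np.load('pics/top0.npy')[125:265,120:380]; b=np.load('pics/scene0.npy')[155:265,130:410]
a=cv2.resize(a,None,fx=3,fy=3,interpolation=cv2.INTER_CUBIC)
b=cv2.resize(b,None,fx=2.8,fy=2.8,interpolation=cv2.INTER_CUBIC)
cv2.imwrite('pics/a.png',a[:,:,::-1]);cv2.imwrite('pics/b.png',b[:,:,::-1])
E
```

```text
(no output)
```

View pics/a.png

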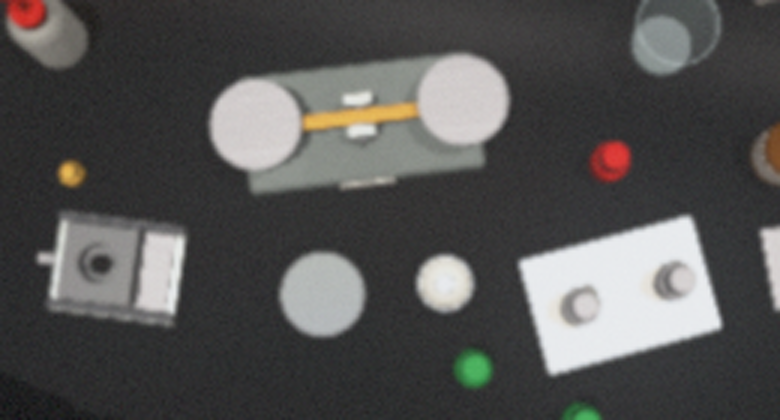

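View pics/b.png

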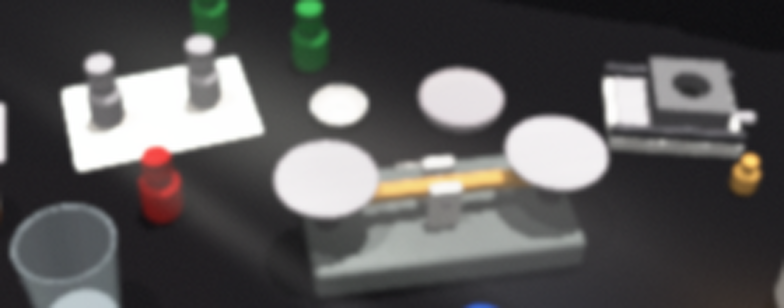

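The crops give these points. In a.png: cap tops (583,305) and (680,279), pans (256,124) and (463,99), socket (99,264). In b.png: caps (200,44) and (99,64), pans (556,152) and (326,178), socket (692,85).

```bash
python3 - <<'E'
from h import *
np.set_printoptions(precision=4,suppress=True)
T=lambda u,v:((u+.5)/3+120-.5,(v+.5)/3+125-.5)
S=lambda u,v:((u+.5)/2.8+130-.5,(v+.5)/2.8+155-.5)
def tri(a,b):
    o,d=ray('top',*a);p,e=ray('scene',*b);d/=np.linalg.norm(d);e/=np.linalg.norm(e)
    s=np.linalg.lstsq(np.c_[d,-e],p-o,rcond=None)[0];x=o+d*s[0];y=p+e*s[1];return (x+y)/2,np.linalg.norm(x-y)
a=np.load('pics/top0.npy')
for nm,t,s,z in[('p1',(583,305),(200,44),.08),('p2',(680,279),(99,64),.08),('panL',(256,124),(556,152),.1),('panR',(463,99),(326,178),.1),('sock',(99,264),(692,85),.052)]:
    print(nm,onz('top',*T(*t),z),onz('scene',*S(*s),z),*tri(T(*t),S(*s)))
# stage & shoe corners in top
for nm,t,z in[('base TL',(62,213),.03),('TR',(186,231),.03),('BR',(173,326),.03),('BL',(49,308),.03)]: print(nm,onz('top',*T(*t),z))
for nm,t in[('shoe tl',(66,221)),('tr',(143,230)),('br',(134,307)),('bl',(57,297))]: print(nm,onz('top',*T(*t),.052))
g=a.astype(int)
# bright round pans by mask on top picture
m=((g.min(2)>165)).astype(np.uint8)
for c in cv2.findContours(m,0,1)[0]:
    A=cv2.contourArea(c)
    if 30<A<3000:
        (x,y),ax,an=cv2.fitEllipse(c); print('bright',A,(round(x,1),round(y,1)),np.round(ax,1),onz('top',x,y,.1))
E
```

```text
p1 [ 0.3885 -0.2314  0.08  ] [ 0.3821 -0.2362  0.08  ] [ 0.3884 -0.2332  0.0849] 0.004733684893556446
p2 [ 0.4136 -0.3358  0.08  ] [ 0.4093 -0.3411  0.08  ] [ 0.4136 -0.3377  0.0833] 0.004928830879329023
panL [0.5859 0.1096 0.1   ] [0.585  0.1077 0.1   ] [0.5856 0.1086 0.1006] 0.002008902991374629
panR [ 0.6079 -0.1092  0.1   ] [ 0.6072 -0.1107  0.1   ] [ 0.6078 -0.1099  0.1005] 0.0015882311805450122
sock [0.4449 0.2864 0.052 ] [0.4446 0.2867 0.052 ] [0.4449 0.2864 0.0523] 0.0001607155939002158
base TL [0.5036 0.3322 0.03  ]
TR [0.4808 0.1948 0.03  ]
BR [0.3772 0.2099 0.03  ]
BL [0.3993 0.3466 0.03  ]
shoe tl [0.4924 0.3226 0.052 ]
tr [0.4808 0.2383 0.052 ]
br [0.3978 0.2485 0.052 ]
bl [0.4101 0.3325 0.052 ]
bright 813.0 (205.7, 376.0) [17.4 90.8] [-0.0681  0.1181  0.1   ]
bright 214.5 (273.5, 354.0) [ 8.7 40.5] [-0.0041 -0.0927  0.1   ]
bright 173.5 (215.3, 336.1) [ 8.9 28.6] [0.0552 0.0856 0.1   ]
bright 208.5 (268.0, 218.8) [16.3 16.5] [ 0.4146 -0.0856  0.1   ]
bright 488.0 (227.0, 222.5) [24.8 25.1] [0.4058 0.0429 0.1   ]
bright 277.5 (173.2, 215.4) [13.  29.9] [0.4316 0.2115 0.1   ]
bright 452.5 (385.3, 216.3) [17.2 51.8] [ 0.4138 -0.4572  0.1   ]
bright 39.0 (138.1, 210.6) [ 6.2 22.1] [0.4488 0.3228 0.1   ]
bright 2238.0 (326.3, 222.8) [44.1 70.8] [ 0.3978 -0.2682  0.1   ]
bright 244.0 (401.7, 264.8) [53.5 83.8] [ 0.2594 -0.5038  0.1   ]
bright 643.5 (204.9, 166.1) [28.4 28.9] [0.5856 0.1099 0.1   ]
bright 643.0 (273.7, 158.0) [28.3 29. ] [ 0.607  -0.1081  0.1   ]
bright 2412.5 (41.2, 137.0) [50.  67.2] [0.6958 0.6485 0.1   ]
bright 2309.0 (404.4, 93.3) [39. 84.] [ 0.8153 -0.5433  0.1   ]
```

Heights and sizes check out: pan spacing is 219 mm, the pans are at z 0.100 and the socket mouth is at 0.052. Moving above pot 1 now.

```bash
python3 -m creep '75 -.022 -.0327 0 0;75 -.022 -.0327 0 0;75 -.022 -.0327 0 0;75 -.022 -.0327 0 0;75 -.022 -.0327 0 0;75 -.022 -.0327 0 0;75 -.022 -.0327 0 0;75 -.022 -.0327 0 0;75 -.022 -.0327 0 0;75 -.022 -.0327 0 0;75 -.022 -.0327 0 0;75 -.022 -.0327 0 0;75 -.022 -.0327 0 0;75 -.022 -.0327 0 0;75 -.022 -.0327 0 0;75 -.022 -.0327 0 0;75 -.022 -.0327 0 0;75 -.022 -.0327 0 0;75 -.022 -.0327 0 0;75 -.022 -.0327 0 0' 30
cat > to.py <<'E'
import sys
from h import *
s=r.state();R=np.array(s['eef_rot']);t=np.array([float(v) for v in sys.argv[1:4]])
print('pos',np.round(s['position'],4),'tool shift to go',np.round(R.T@(t-s['position']),4),'clock',s['clock'],'F',np.round(s['contact_force'],2))
E
python3 to.py .3855 -.2335 .053
```

```text
clock: 2.1
position: [0.3871, -0.2354, 0.231]
eef_rot: [[-0.952, 0.306, -0.0], [0.306, 0.952, 0.0], [0.0, 0.0, -1.0]]
contact_force: [-0.4, -0.2, 0.7]
grip_width: 0.0641
grip_force: 0.0
pos [ 0.3871 -0.2354  0.231 ] tool shift to go [0.002  0.0013 0.178 ] clock 2.1 F [-0.36 -0.21  0.72]
```

```bash
python3 -m creep '75 .002 .0013 .04 0;75 0 0 .04 0;75 0 0 .03 0;75 0 0 .025 0;75 0 0 .02 0;75 0 0 .015 0;75 0 0 .008 0;75 0 0 0 0;0 0 0 0 0;0 0 0 0 0;0 0 0 0 0;0 0 0 0 0;0 0 0 0 0;0 0 0 0 0' 40
python3 to.py .3855 -.2335 .053
```

```text
clock: 3.5
position: [0.3861, -0.2322, 0.0543]
eef_rot: [[-0.952, 0.306, 0.001], [0.306, 0.952, -0.001], [-0.002, -0.001, -1.0]]
contact_force: [-0.9, -0.5, 5.6]
grip_width: 0.027
grip_force: 39.2
pos [ 0.3861 -0.2322  0.0543] tool shift to go [ 0.0002 -0.0015  0.0013] clock 3.5 F [-0.85 -0.55  5.65]
```

```bash
python3 -m creep '0 0 0 -.01 0;0 0 0 -.025 0;0 0 0 -.035 0;0 0 0 -.035 0;0 0 0 -.025 0;0 0 0 -.01 0;0 0 0 0 0;0 0 0 0 0'
python3 to.py .5858 .1093 .194
```

```text
clock: 4.3
position: [0.3853, -0.2315, 0.192]
eef_rot: [[-0.952, 0.306, -0.002], [0.306, 0.952, 0.001], [0.002, 0.0, -1.0]]
contact_force: [-0.6, 0.3, -3.4]
grip_width: 0.0272
grip_force: 39.6
pos [ 0.3853 -0.2315  0.192 ] tool shift to go [-0.0867  0.3858 -0.002 ] clock 4.3 F [-0.61  0.3  -3.45]
```

```bash
python3 -m creep '0 -.0036 .016 0 0;0 -.0072 .0322 0 0;0 -.0072 .0322 0 0;0 -.0072 .0322 0 0;0 -.0072 .0322 0 0;0 -.0072 .0322 0 0;0 -.0072 .0322 0 0;0 -.0072 .0322 0 0;0 -.0072 .0322 0 0;0 -.0072 .0322 0 0;0 -.0072 .0322 0 0;0 -.0072 .0322 0 0;0 -.0036 .016 0 0;0 0 0 0 0;0 0 0 0 0;0 0 0 0 0'
python3 - <<'E'
from h import *
snap('scene','s1',(200,130,400,270),3.6)
E
python3 to.py .5858 .1093 .14
```

```text
clock: 5.9
position: [0.5854, 0.1086, 0.1929]
eef_rot: [[-0.952, 0.307, -0.001], [0.307, 0.952, -0.0], [0.001, -0.001, -1.0]]
contact_force: [-0.5, -0.5, -1.7]
grip_width: 0.0274
grip_force: 39.9
pos [0.5855 0.1085 0.1932] tool shift to go [-0.      0.0008  0.0532] clock 5.95 F [-0.24  0.8  -1.97]
```

View pics/s1.png

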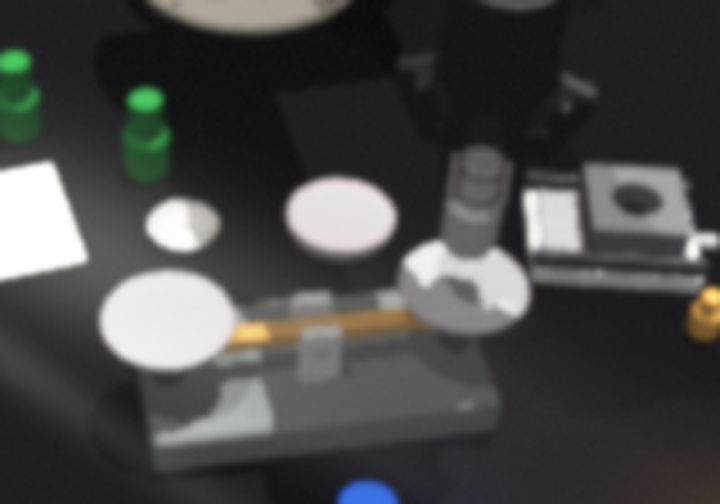

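The pot hangs upright over pan_l: underside near (470,252), pan centre near (465,287) in the crop. Lowering gently.

```bash
python3 -m creep '0 0 .0008 .015 0;0 0 0 .012 0;0 0 0 .006 0;0 0 0 .003 0;0 0 0 .002 0;0 0 0 .002 0;0 0 0 .002 0;0 0 0 .002 0;0 0 0 .002 0;0 0 0 .002 0;0 0 0 0 0;0 0 0 0 0'; python3 -m creep '0 0 0 .001 0;0 0 0 .001 0;0 0 0 0 0'
```

```text
clock: 7.15
position: [0.5862, 0.1103, 0.1453]
eef_rot: [[-0.952, 0.306, -0.0], [0.306, 0.952, -0.0], [0.0, -0.0, -1.0]]
contact_force: [0.5, -0.2, -1.9]
grip_width: 0.0272
grip_force: 39.9
clock: 7.45
position: [0.5862, 0.1103, 0.1431]
eef_rot: [[-0.952, 0.306, -0.0], [0.306, 0.952, 0.0], [0.0, -0.0, -1.0]]
contact_force: [-0.1, 0.1, -1.9]
grip_width: 0.0273
grip_force: 39.9
```

```bash
python3 -m creep '0 0 0 .001 0;0 0 0 .001 0;0 0 0 0 0'; python3 -m creep '0 0 0 .001 0;0 0 0 0 0;0 0 0 0 0'
```

```text
clock: 7.75
position: [0.5862, 0.1103, 0.1411]
eef_rot: [[-0.952, 0.306, -0.0], [0.306, 0.952, -0.0], [0.0, -0.0, -1.0]]
contact_force: [0.2, -0.0, -1.7]
grip_width: 0.0274
grip_force: 39.9
clock: 8.05
position: [0.5862, 0.1103, 0.1403]
eef_rot: [[-0.952, 0.306, -0.0], [0.306, 0.952, -0.0], [0.0, -0.0, -1.0]]
contact_force: [0.5, 0.5, -2.1]
grip_width: 0.0276
grip_force: 39.9
```

```bash
python3 - <<'E'
from h import *
snap('scene','s2',(200,130,400,270),3.6)
E
```

```text
(no output)
```

View pics/s2.png

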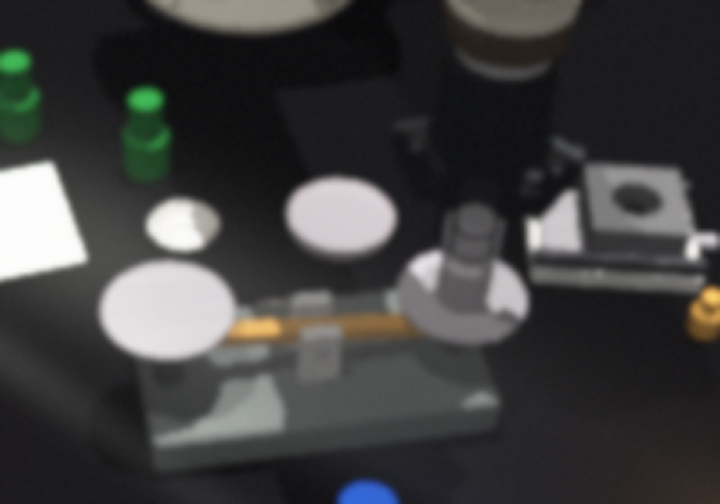

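Pan_l is down about 10 mm (287 to 296 px) and pan_r is up about 10 mm (320 to 310 px), so the pot is bearing on the pan. Releasing.

```bash
python3 -m creep '40 0 0 0 0;45 0 0 0 0;60 0 0 0 0;75 0 0 0 0;75 0 0 0 0;75 0 0 -.02 0;75 0 0 -.035 0;75 0 0 -.04 0;75 0 0 -.02 0;75 0 0 0 0'; python3 to.py .4115 -.338 .053
```

```text
clock: 9.1
position: [0.5872, 0.1105, 0.2589]
eef_rot: [[-0.952, 0.306, 0.005], [0.306, 0.952, 0.001], [-0.005, 0.003, -1.0]]
contact_force: [1.4, 0.1, 0.6]
grip_width: 0.0644
grip_force: 0.0
pos [0.5872 0.1105 0.2589] tool shift to go [ 0.0311 -0.4812  0.2045] clock 9.1 F [1.42 0.13 0.64]
```

```bash
python3 -m creep '75 .0013 -.02 0 0;75 .0026 -.0401 .003 0;75 .0026 -.0401 .003 0;75 .0026 -.0401 .003 0;75 .0026 -.0401 .003 0;75 .0026 -.0401 .003 0;75 .0026 -.0401 .003 0;75 .0026 -.0401 .003 0;75 .0026 -.0401 .003 0;75 .0026 -.0401 .003 0;75 .0026 -.0401 .003 0;75 .0026 -.0401 .003 0;75 .0013 -.02 .003 0;75 0 0 0 0'; python3 to.py .4115 -.338 .056
```

```text
clock: 10.5
position: [0.4079, -0.34, 0.2174]
eef_rot: [[-0.951, 0.309, -0.002], [0.309, 0.951, 0.001], [0.002, 0.001, -1.0]]
contact_force: [-0.2, 0.6, 0.2]
grip_width: 0.0644
grip_force: 0.0
pos [ 0.4079 -0.34    0.2174] tool shift to go [-0.0031  0.0029  0.1614] clock 10.5 F [-0.24  0.58  0.22]
```

```bash
python3 -m creep '75 -.003 .003 .03 0;75 0 0 .04 0;75 0 0 .03 0;75 0 0 .025 0;75 0 0 .02 0;75 0 0 .012 0;75 0 0 .004 0;75 0 0 0 0;0 0 0 0 0;0 0 0 0 0;0 0 0 0 0;0 0 0 0 0;0 0 0 0 0;0 0 0 0 0' 40; python3 to.py .4115 -.338 .056
python3 -m creep '0 0 0 -.01 0;0 0 0 -.025 0;0 0 0 -.035 0;0 0 0 -.035 0;0 0 0 -.025 0;0 0 0 -.015 0;0 0 0 0 0;0 0 0 0 0'
python3 to.py .607 -.1085 .2
```

```text
clock: 11.9
position: [0.4136, -0.337, 0.0594]
eef_rot: [[-0.952, 0.306, 0.001], [0.306, 0.952, -0.002], [-0.002, -0.001, -1.0]]
contact_force: [-1.0, -1.9, 5.9]
grip_width: 0.0271
grip_force: 39.3
pos [ 0.4136 -0.337   0.0594] tool shift to go [ 0.0017 -0.0016  0.0034] clock 11.9 F [-0.97 -1.88  5.86]
clock: 12.7
position: [0.413, -0.336, 0.2026]
eef_rot: [[-0.952, 0.306, -0.001], [0.306, 0.952, 0.001], [0.001, 0.001, -1.0]]
contact_force: [0.2, 0.2, -3.7]
grip_width: 0.027
grip_force: 39.9
pos [ 0.413  -0.336   0.2026] tool shift to go [-0.1151  0.2759  0.0026] clock 12.7 F [ 0.2   0.24 -3.67]
```

```bash
python3 -m creep '0 -.0058 .0138 0 0;0 -.0115 .0276 0 0;0 -.0115 .0276 0 0;0 -.0115 .0276 0 0;0 -.0115 .0276 0 0;0 -.0115 .0276 0 0;0 -.0115 .0276 0 0;0 -.0115 .0276 0 0;0 -.0115 .0276 0 0;0 -.0115 .0276 0 0;0 -.0058 .0138 .005 0;0 0 0 .005 0;0 0 0 0 0;0 0 0 0 0'; python3 to.py .607 -.1085 .17
```

```text
clock: 14.1
position: [0.6064, -0.1092, 0.1928]
eef_rot: [[-0.952, 0.307, -0.001], [0.307, 0.952, 0.0], [0.001, -0.0, -1.0]]
contact_force: [0.2, 0.3, -3.0]
grip_width: 0.0265
grip_force: 39.8
pos [ 0.6064 -0.1092  0.1928] tool shift to go [-0.0004  0.0009  0.0228] clock 14.1 F [ 0.16  0.3  -3.  ]
```

```bash
python3 -m creep '0 0 .001 .008 0;0 0 0 .008 0;0 0 0 .005 0;0 0 0 .002 0;0 0 0 .002 0;0 0 0 .002 0;0 0 0 .002 0;0 0 0 .002 0;0 0 0 0 0;0 0 0 0 0;0 0 0 0 0'; python3 - <<'E'
from h import *
snap('scene','s3',(200,130,400,270),3.6)
E
```

```text
clock: 15.2
position: [0.6075, -0.1078, 0.1625]
eef_rot: [[-0.952, 0.306, 0.0], [0.306, 0.952, -0.0], [-0.0, -0.0, -1.0]]
contact_force: [0.9, -0.3, -2.3]
grip_width: 0.0268
grip_force: 40.0
```

View pics/s3.png

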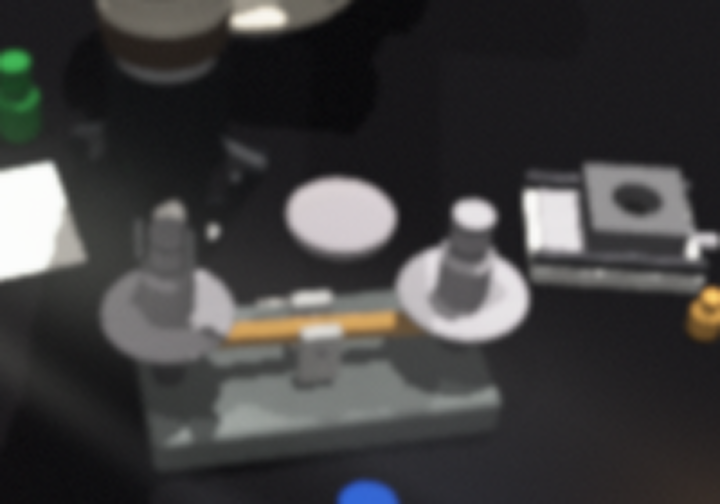

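Pan_r is at about 315 px, between its high (310) and level (320) positions, so the pot is in contact. I'll release it, retreat and let the balance settle.

```bash
python3 -m creep '40 0 0 0 0;45 0 0 0 0;60 0 0 0 0;75 0 0 0 0;75 0 0 0 0;75 0 0 -.02 0;75 0 0 -.03 0;75 0 0 -.03 0;75 .03 0 -.02 0;75 .03 0 0 0;75 .03 0 0 0;75 0 0 0 0;75 0 0 0 0;75 0 0 0 0;75 0 0 0 0;75 0 0 0 0;75 0 0 0 0'; python3 - <<'E'
from h import *
snap('scene','s4',(200,130,400,270),3.6);snap('top','t4')
E
python3 to.py .607 -.1085 .17
```

```text
clock: 16.95
position: [0.5221, -0.0803, 0.2619]
eef_rot: [[-0.952, 0.306, -0.001], [0.306, 0.952, 0.0], [0.001, -0.0, -1.0]]
contact_force: [-1.0, -0.0, -0.5]
grip_width: 0.0642
grip_force: 0.0
pos [ 0.5219 -0.0803  0.2621] tool shift to go [-0.0897 -0.0008  0.092 ] clock 17.05 F [0.37 0.48 0.16]
```

View pics/s4.png

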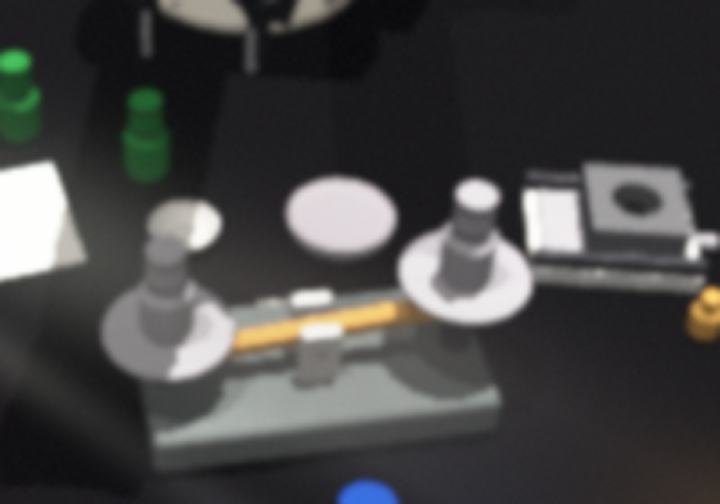

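Pan_r sits low (330 px, level 320) and pan_l high (277 px, level 287), so the pot on pan_r is heavier. Checking its cap position before I grasp it again.

```bash
python3 - <<'E'
from h import *
np.set_printoptions(precision=4,suppress=True)
f=lambda u,v:((u+.5)/3.6+199.5,(v+.5)/3.6+129.5)
print('capR',onz('scene',*f(166,247),.17),'capL',onz('scene',*f(476,193),.191))
print('panR',onz('scene',*f(168,330),.09),'panL',onz('scene',*f(465,277),.11))
E
python3 to.py .607 -.1085 .1465
```

```text
capR [ 0.6062 -0.1108  0.17  ] capL [0.5854 0.1061 0.191 ]
panR [ 0.6085 -0.1104  0.09  ] panL [0.5862 0.1078 0.11  ]
pos [ 0.5219 -0.0803  0.2621] tool shift to go [-0.0897 -0.0008  0.1155] clock 17.05 F [0.37 0.48 0.16]
```

```bash
python3 -m creep '75 -.03 0 0 0;75 -.03 0 0 0;75 -.03 -.0008 0 0;75 0 0 .03 0;60 0 0 .03 0;60 0 0 .025 0;55 0 0 .015 0;50 0 0 .01 0;45 0 0 .0045 0;40 0 0 0 0;30 0 0 0 0;0 0 0 0 0;0 0 0 0 0;0 0 0 0 0;0 0 0 0 0' 40; python3 to.py .4447 .286 .16
```

```text
clock: 18.55
position: [0.6075, -0.1087, 0.1485]
eef_rot: [[-0.952, 0.306, 0.001], [0.306, 0.952, -0.0], [-0.001, -0.0, -1.0]]
contact_force: [-1.4, -2.1, 4.0]
grip_width: 0.0268
grip_force: 39.7
pos [ 0.6075 -0.1087  0.1485] tool shift to go [ 0.2757  0.326  -0.0118] clock 18.55 F [-1.42 -2.09  3.95]
```

```bash
python3 -m creep '0 0 0 -.002 0;0 0 0 -.003 0;0 0 0 -.003 0;0 0 0 -.003 0;0 0 0 -.003 0;0 0 0 -.003 0;0 0 0 -.003 0;0 0 0 -.003 0;0 0 0 -.005 0;0 0 0 -.02 0;0 0 0 -.025 0;0 0 0 -.02 0;0 0 0 -.01 0;0 0 0 0 0'; python3 to.py .4447 .286 .16
```

```text
clock: 19.95
position: [0.6077, -0.1085, 0.2521]
eef_rot: [[-0.952, 0.306, 0.002], [0.306, 0.952, -0.0], [-0.002, 0.0, -1.0]]
contact_force: [-0.3, 0.1, -2.8]
grip_width: 0.0272
grip_force: 40.0
pos [ 0.6077 -0.1085  0.2521] tool shift to go [0.276  0.3257 0.0917] clock 19.95 F [-0.29  0.08 -2.76]
```

```bash
python3 -m creep '0 .0106 .0125 0 0;0 .0212 .025 0 0;0 .0212 .025 0 0;0 .0212 .025 0 0;0 .0212 .025 0 0;0 .0212 .025 0 0;0 .0212 .025 0 0;0 .0212 .025 0 0;0 .0212 .025 0 0;0 .0212 .025 0 0;0 .0212 .025 0 0;0 .0212 .025 0 0;0 .0212 .025 .02 0;0 .0106 .0125 .04 0;0 0 0 .03 0;0 0 0 .01 0;0 0 0 0 0;0 0 0 0 0;0 0 0 0 0'; python3 - <<'E'
from h import *
snap('scene','s5',(280,130,420,230),5)
s=r.state();print(s['position'],s['contact_force'])
E
```

```text
clock: 21.85
position: [0.445, 0.2853, 0.1526]
eef_rot: [[-0.952, 0.306, 0.002], [0.306, 0.952, 0.001], [-0.002, 0.002, -1.0]]
contact_force: [-0.1, 0.3, -4.1]
grip_width: 0.0267
grip_force: 40.1
[0.44496422 0.28534727 0.15247709] [ 0.44218316 -0.2682165  -3.84903536]
```

View pics/s5.png

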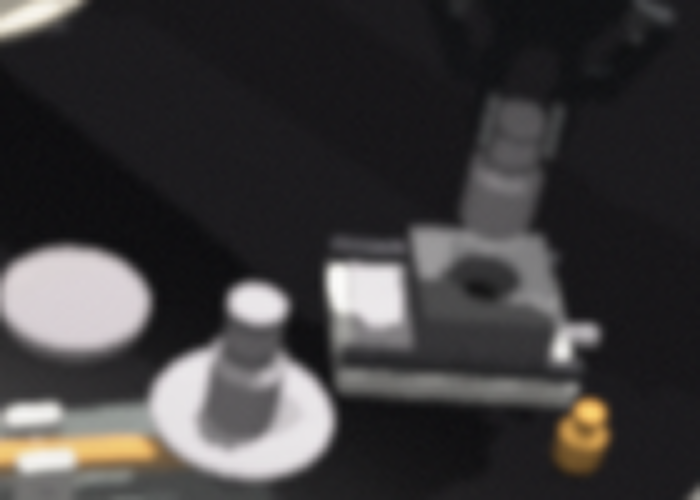

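The heavier pot is upright in the gripper, body centre near u=501 at v=200, with the socket mouth near (483,280). The lighter pot stands on its pan. Checking how well the pot lines up with the socket.

```bash
python3 - <<'E'
from h import *
np.set_printoptions(precision=4,suppress=True)
g=lambda p:np.round(((p[0]-279.5)*5-.5,(p[1]-129.5)*5-.5),1)
f=lambda u,v:((u+.5)/5+279.5,(v+.5)/5+129.5)
for P in[(.445,.2853,.0935),(.445,.2853,.1135),(.445,.2853,.1335),(.445,.2953,.1135),(.4449,.2864,.052)]:print(P,g(proj('scene',P)))
print('socket',onz('scene',*f(483,280),.052))
im=np.load('pics/s5.npy').astype(int).sum(2)
for v in(164,167,170,173): print(v,im[v,365:395])
# socket mouth in the initial top view: dark blob in the shoe
E
```

```text
(0.445, 0.2853, 0.0935) [497.5 224.6]
(0.445, 0.2853, 0.1135) [504.2 198.2]
(0.445, 0.2853, 0.1335) [511.  171.2]
(0.445, 0.2953, 0.1135) [521.  197.6]
(0.4449, 0.2864, 0.052) [485.8 277.5]
socket [0.447  0.2841 0.052 ]
164 [ 68  69  72  72  69  74  77  88 143 225 285 307 304 299 280 256 241 238
 238 231 228 224 201 149  96  76  70  68  73  75]
167 [ 74  73  68  72  69  69  84 121 187 239 268 291 320 337 351 352 351 349
 348 323 292 254 208 139  87  75  72  72  72  70]
170 [ 70  72  72  68  71  78 109 169 228 252 265 271 274 273 273 273 271 270
 272 262 249 206 146  94  72  70  70  68  69  70]
173 [ 93  90  89  83  82  85 121 184 240 262 268 270 267 271 268 269 268 265
 262 247 214 154 102  72  72  75  70  69  71  72]
```

```bash
python3 - <<'E'
from h import *
np.set_printoptions(precision=4,suppress=True,linewidth=200)
for n,(x0,y0,x1,y1) in(('top',(136,190,172,236)),('scene',(358,168,398,200))):
    im=cv2.resize(np.load(f'pics/{n}0.npy')[y0:y1,x0:x1],None,fx=4,fy=4,interpolation=cv2.INTER_CUBIC).astype(int).mean(2)
    for th in(60,75,90,105):
        m=(im<th).astype(np.uint8)
        for c in cv2.findContours(m,cv2.RETR_LIST,1)[0]:
            A=cv2.contourArea(c)
            if 500<A<4000 and len(c)>5:
                (a,b),ax,an=cv2.fitEllipse(c);u,v=(a+.5)/4+x0-.5,(b+.5)/4+y0-.5
                x,y,w,h=cv2.boundingRect(c)
                if x>0 and y>0 and x+w<im.shape[1] and y+h<im.shape[0]: print(n,th,A/16,np.round((u,v),1),np.round(np.array(ax)/4,1),onz(n,u,v,.052))
E
```

```text
top 90 33.125 [153.2 212.7] [5.9 7.2] [0.4448 0.2848 0.052 ]
top 105 66.59375 [151.1 212.7] [ 9.2 11.1] [0.4448 0.2915 0.052 ]
scene 75 54.03125 [376.4 185.2] [ 6.3 11.1] [0.4451 0.2852 0.052 ]
scene 90 68.0625 [376.4 185.1] [ 7.2 12.1] [0.4447 0.2855 0.052 ]
scene 105 80.3125 [376.5 185. ] [ 7.9 13. ] [0.4446 0.2856 0.052 ]
```

```bash
python3 to.py .4455 .2868 .116; python3 -m creep '0 .0002 .0015 .015 0;0 0 0 .012 0;0 0 0 .006 0;0 0 0 .003 0;0 0 0 0 0;0 0 0 0 0'; python3 -m creep '0 0 0 .002 0;0 0 0 .002 0;0 0 0 .002 0;0 0 0 0 0'; python3 to.py .4455 .2868 .116
```

```text
pos [0.445  0.2853 0.1525] tool shift to go [-0.      0.0015  0.0365] clock 21.9 F [ 0.44 -0.27 -3.85]
clock: 22.5
position: [0.4446, 0.2868, 0.115]
eef_rot: [[-0.952, 0.306, 0.0], [0.306, 0.952, 0.0], [-0.0, 0.0, -1.0]]
contact_force: [-0.8, -0.5, -4.7]
grip_width: 0.0268
grip_force: 40.4
clock: 22.9
position: [0.4444, 0.2867, 0.1085]
eef_rot: [[-0.952, 0.306, -0.0], [0.306, 0.952, -0.0], [0.0, -0.0, -1.0]]
contact_force: [-0.5, -0.1, -4.8]
grip_width: 0.0271
grip_force: 40.4
pos [0.4444 0.2867 0.1085] tool shift to go [-0.001   0.0005 -0.0075] clock 22.9 F [-0.47 -0.12 -4.77]
```

```bash
for i in 1; do python3 -m creep '0 -.0005 0 .001 0;0 0 0 .001 0;0 0 0 0 0'; done; python3 -m creep '0 0 0 .001 0;0 0 0 .001 0;0 0 0 0 0'
```

```text
clock: 23.2
position: [0.445, 0.2867, 0.1069]
eef_rot: [[-0.952, 0.306, 0.0], [0.306, 0.952, 0.0], [-0.0, 0.0, -1.0]]
contact_force: [0.2, 1.1, -1.7]
grip_width: 0.0269
grip_force: 40.4
clock: 23.5
position: [0.4452, 0.2869, 0.1051]
eef_rot: [[-0.952, 0.306, 0.001], [0.306, 0.952, 0.001], [-0.0, 0.001, -1.0]]
contact_force: [0.8, 3.3, 0.6]
grip_width: 0.0272
grip_force: 40.7
```

The force on the pot points to +y (3.3 N), so the socket lies further that way. Easing up, shifting and trying again.

```bash
python3 -m creep '0 0 .001 -.002 0;0 0 .001 0 0;0 0 0 .001 0;0 0 0 .001 0;0 0 0 0 0'; python3 -m creep '0 0 0 .001 0;0 0 0 .001 0;0 0 0 0 0'
```

```text
clock: 24.0
position: [0.4453, 0.2882, 0.1043]
eef_rot: [[-0.952, 0.306, -0.001], [0.306, 0.952, -0.001], [0.0, -0.001, -1.0]]
contact_force: [-0.3, -0.0, -3.1]
grip_width: 0.0265
grip_force: 40.3
clock: 24.3
position: [0.4455, 0.2884, 0.1026]
eef_rot: [[-0.952, 0.306, -0.0], [0.306, 0.952, -0.0], [0.0, -0.0, -1.0]]
contact_force: [-0.1, 0.3, -4.2]
grip_width: 0.0266
grip_force: 40.3
```

```bash
python3 -m creep '0 0 0 .001 0;0 0 0 .001 0;0 0 0 0 0'; python3 -m creep '0 0 0 .001 0;0 0 0 .001 0;0 0 0 0 0';
```

```text
clock: 24.6
position: [0.4455, 0.2884, 0.1006]
eef_rot: [[-0.952, 0.306, -0.0], [0.306, 0.952, -0.0], [0.0, -0.0, -1.0]]
contact_force: [-0.4, -0.0, -3.2]
grip_width: 0.0267
grip_force: 40.3
clock: 24.9
position: [0.4456, 0.2885, 0.0989]
eef_rot: [[-0.952, 0.306, 0.0], [0.306, 0.952, 0.0], [-0.0, 0.0, -1.0]]
contact_force: [-0.0, -0.1, -1.2]
grip_width: 0.027
grip_force: 40.5
```

```bash
python3 -m creep '0 0 0 .001 0;0 0 0 0 0'
```

```text
clock: 25.1
position: [0.4457, 0.2885, 0.0982]
eef_rot: [[-0.952, 0.306, 0.001], [0.306, 0.952, 0.0], [-0.0, 0.0, -1.0]]
contact_force: [-1.0, -1.1, 0.7]
grip_width: 0.0266
grip_force: 40.8
```

```bash
python3 -m creep '0 0 0 .001 0;0 0 0 .001 0;0 0 0 .001 0;0 0 0 0 0' 60; python3 -m creep '0 0 0 .001 0;0 0 0 .001 0;0 0 0 .001 0;0 0 0 0 0'
```

```text
clock: 25.5
position: [0.4456, 0.2885, 0.0948]
eef_rot: [[-0.952, 0.306, 0.0], [0.306, 0.952, 0.0], [-0.0, 0.0, -1.0]]
contact_force: [0.2, -0.4, 2.9]
grip_width: 0.0262
grip_force: 60.7
clock: 25.9
position: [0.4456, 0.2885, 0.0916]
eef_rot: [[-0.952, 0.306, 0.0], [0.306, 0.952, 0.0], [0.0, 0.0, -1.0]]
contact_force: [-0.0, -0.2, 2.4]
grip_width: 0.0261
grip_force: 60.8
```

```bash
python3 -m creep '0 0 0 .001 0;0 0 0 .001 0;0 0 0 0 0'
```

```text
clock: 26.2
position: [0.4456, 0.2885, 0.0896]
eef_rot: [[-0.952, 0.306, -0.0], [0.306, 0.952, 0.0], [0.0, 0.0, -1.0]]
contact_force: [-0.1, 0.1, 2.5]
grip_width: 0.0264
grip_force: 60.8
```

Force is steady at about 2.5 N, so the pad is sinking. Continuing until the floor is felt.

```bash
python3 -m creep '0 0 0 .001 0;0 0 0 .001 0;0 0 0 0 0'
```

```text
clock: 26.5
position: [0.4456, 0.2885, 0.0878]
eef_rot: [[-0.952, 0.306, 0.0], [0.306, 0.952, 0.0], [-0.0, 0.0, -1.0]]
contact_force: [0.7, 1.6, 3.0]
grip_width: 0.0261
grip_force: 61.0
```

```bash
python3 -m creep '0 0 0 .001 0;0 0 0 .001 0;0 0 0 0 0'
```

```text
clock: 26.8
position: [0.4457, 0.2885, 0.0864]
eef_rot: [[-0.952, 0.306, 0.001], [0.306, 0.952, 0.0], [-0.001, 0.0, -1.0]]
contact_force: [-0.8, -1.2, 8.4]
grip_width: 0.0261
grip_force: 61.3
```

```bash
python3 -m creep '0 0 0 .001 0;0 0 0 .0005 0;0 0 0 0 0;0 0 0 0 0'
```

```text
clock: 27.2
position: [0.4458, 0.2885, 0.0855]
eef_rot: [[-0.952, 0.306, 0.001], [0.306, 0.952, 0.0], [-0.001, 0.001, -1.0]]
contact_force: [-1.5, -1.5, 11.3]
grip_width: 0.0265
grip_force: 61.6
```

The force now rises at the spring rate of about 4 N/mm, so the pot is on the floor. Easing off, then releasing.

```bash
python3 -m creep '0 0 0 -.001 0;0 0 0 -.001 0;0 0 0 0 0;38 0 0 0 0;42 0 0 0 0;50 0 0 0 0;65 0 0 0 0;75 0 0 0 0;75 0 0 0 0;75 0 0 -.02 0;75 0 0 -.03 0;75 0 0 -.04 0;75 0 0 -.03 0;75 .05 0 0 0;75 .05 0 0 0;75 .05 0 0 0;75 0 0 0 0;75 0 0 0 0' 30; python3 - <<'E'
from h import *
a=cams.capture('top')[125:265,120:380]; b=cams.capture('scene')[150:240,190:420];np.save('pics/s6.npy',b)
a=cv2.resize(a,None,fx=2.4,fy=2.4);b=cv2.resize(b,(624,244),interpolation=cv2.INTER_CUBIC)
cv2.imwrite('pics/end.png',np.vstack([a[:,:624],b])[:,:,::-1])
E
```

```text
clock: 29.0
position: [0.3021, 0.3348, 0.2067]
eef_rot: [[-0.953, 0.303, 0.001], [0.303, 0.953, 0.001], [-0.001, 0.001, -1.0]]
contact_force: [0.8, 0.6, -0.2]
grip_width: 0.0643
grip_force: 0.0
```

View pics/end.png

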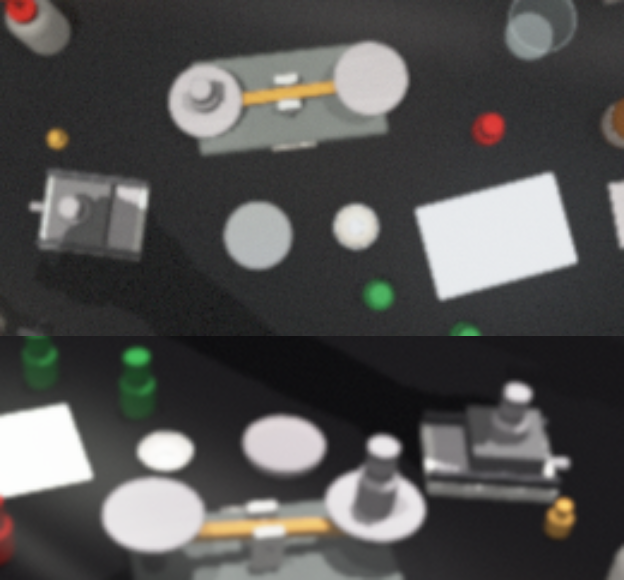

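The heavier pot stands upright in the shoe (cap near (516,393) in the lower half), and the lighter one stands on pan_l. A quick check of the cap height, then I hand in if it fits.

```bash
python3 - <<'E'
from h import *
print(proj('scene',(.4455,.2885,.11)),proj('scene',(.4455,.2885,.12)))
E
```

```text
(np.float64(381.3245908942095), np.float64(170.24463128461664)) (np.float64(382.00563273934404), np.float64(167.5712167483859))
```

Measured (380.2,171.0) against an expected (381.3,170.2) for a cap at z = 0.110, which matches a pot fully home.

```bash
python3 -c "
from rig import r
print(r.hand_in())"
```

```text
the job is handed in; nothing more can be done
None
```

The job is handed in at about 29 s: the balance showed the pot on pan_r to be the heavier, it now stands upright and fully home in the stage socket, the lighter pot stands on pan_l, and the arm is clear of everything.

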